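# Set the zone switches of the warming glass at the pass

## Robot

A 7-joint arm with a two-finger parallel gripper is mounted at the origin on the work surface. World frame = base frame: x ahead of the robot, y to its left, z up, the work surface at z = 0. Lengths are in m, angles in rad, forces in N, time in s.
With the tool pointing down it reaches from about 0.425 to 0.875 m from the base axis. Payload 9.9 kg.
Tool frame: the origin (TCP) lies at the very end of the fingers, on their centre line; the grasp point (between the pads) lies 19 mm behind it (env.tcp_to_grasp is the distance from the TCP to the grasp point, in m); z points along the fingers, y is the direction in which the jaws open and shut (so a half turn about z gives the same grasp; the last joint's range is limited). The gripper opens to 85 mm and grips with 20 to 120 N. Pads are 22 mm wide; open, the fingers measure 114 mm over their backs; the gripper's body (76 mm by 85 mm) begins 54 mm behind the grasp point. The pads swing forward as they close: fully open they stand 13 mm farther back than shut.
Start: joints at [1.148, 0.576, 0.025, 1.437, -0.015, 1.129, -0.057], TCP at [0.224, -0.637, 0.231] pointing down, gripper open.
Joint ranges: [-2.76, 2.76], [-0.34, 2.15], [-1.52, 1.57], [0.19, 2.46], [-1.09, 4.23], [0.17, 1.99], [-2.82, 2.82]. Speed limits (rad/s): [2.22, 2.22, 3.01, 3.01, 3.14, 3.14, 3.14].

## Interface

Orientations are given as a unit quaternion [w, x, y, z].
In Python, from rig import monitor, imaging, job, env gives the robot as it stands. The module is installed in compiled form; this text tells all that it offers.
- The arm moves only by the tool arm_command, never from a script. Its argument "steps" is one flat list of numbers, 7 for each row, row after row: the shift along the tool's x, y, z scaled (see below), then the turn, a rotation vector about the tool's x, y, z scaled (see below), then the opening, from 0 (shut) to 1 (fully open). A call has 1 to 10 rows; each row shifts and turns the commanded pose from where the row before left it, along the tool's axes as they then stand; what a row does not reach is not made up. The controller multiplies each number of a shift by 20 mm and each number of a turn by 90 degrees. A row lasts 1/10 s, in which the tool goes at most 50 mm and 8.59 degrees, less where a joint would pass 70% of its speed; a pose out of reach is approached as far as the arm can. A call with a number of a shift or a turn outside -1 to 1 is refused whole. A call with a gripper value outside its range is refused whole. The fingers move at their own pace and stop on an object; "newtons" is the grip in N (left out, the last holds). Time passes only in rows, so rows that do not move let the fingers close. It gives the time, the measured TCP pose, the force and the opening at its end, in the units of the state.
- monitor.get_obs(): the state, without advancing time (a new reading comes with each control period).
- imaging.get_image(name): name is "scene" or "top" or "wrist"; returns the picture (480x640x3 uint8, red, green, blue); there is no depth.
- imaging.camera_params(name): a dict with "mtx" (3x3 intrinsics, pixels), "dist_coeffs" ([k1, k2, p1, p2, k3] as OpenCV has them; the pictures are not rectified), "eye" and "orientation" of the camera in the world; the wrist camera has in their place "hand_eye" (4x4, takes a point from camera to tool coordinates, whose origin is the TCP and whose axes are the flange's). Camera axes: x right, y up, looking along -z (the intrinsics and any distortion apply to the point x, -y, -z); pixel columns grow to the right and rows downward; lengths in m; the calibration is good to about 2 mm. A picture is of the moment at which its call begins: read the wrist's pose just before it. camera_params takes no time and is no camera call.
- job.close_job(): hands the job in, once; it reports no verdict.
The state is a dict: "clock": time; "q": joint angles; "dq": joint speeds; "effort": joint torques, N m; "tool_pos": TCP position; "orientation": TCP orientation; "wrist_force": force on the tool from outside, world axes, zero at the start; "wrist_torque": the same for the moment, N m; "width": finger opening in m.
Only numpy, scipy, OpenCV 4.12 (cv2) and the standard library are available. Lean on these libraries where they do the work, as an engineer would, in place of code of your own. Each camera call takes 0.05 s, during which the arm holds its last target. There are 200 camera calls.

## Task

Get the warming glass ready for service: swing the clear splash hood up, switch on the main switch (the lever set apart at the right-hand end) and the zones under the two lidded soup pots, and have the zones under the butter dish and the steel bowl off, then shut the hood again. The four zone levers stand in the same left-to-right order as the zones, and a lever leaning towards the glass is on. Do not shift the dishes or anything else on the counter.

Things in the scene. Friction and masses are not known exactly. Their poses are not given: they have to be found in the camera images.
- warmer: Fixed warming glass. Front: aluminium switch console 130 deep (x) x 190 wide x 60 mm high. 50 mm behind it (18 mm high apron between): slab 150 x 540 x 18 mm of black glass with 4 printed zones side by side. Origin on the counter (z = 0) under the middle of the console and switch row. x points from console to glass, away from the robot; y left; z up; yaw up to 0.15 rad.
- hood (a joint): Hinge of the clear plastic splash hood over the switches, a box open below, 130 x 190 x 33 mm high, walls 3 mm, 120 g, hinged along the console's far top edge. 0 = shut; grows as the near edge swings up and over towards the glass, stop at 1.75 rad. Past about 1.2 rad it falls open and stays on the stop by itself; below that it falls shut.
- hood_knob (a point): Centre of the hood's black ball knob, 24 mm across, on an 11 mm stem; it stands 26 mm over the hood's top, 118 mm from the hinge line towards the near edge, midway across. Shut, it is 119 mm over the counter. It moves with the hood; the ball can turn between fingers that pinch it along the hinge line, so the hand need not tilt.
- hood_hinge (a point): Middle of the hood's hinge line, 60 mm over the counter, 65 mm behind the switch row. The line runs along the warmer's y.
- sw1 (a joint): Toggle lever of zone 1. +0.28 rad = ON (leans towards the glass, the warmer's +x); -0.28 = OFF (leans towards the robot side, -x). It snaps over the middle and rests only at the two ends; it moves lightly, under 1 N at its tip.
- sw2 (a joint): Toggle lever of zone 2. +0.28 rad = ON (leans towards the glass, the warmer's +x); -0.28 = OFF (leans towards the robot side, -x). It snaps over the middle and rests only at the two ends; it moves lightly, under 1 N at its tip.
- sw3 (a joint): Toggle lever of zone 3. +0.28 rad = ON (leans towards the glass, the warmer's +x); -0.28 = OFF (leans towards the robot side, -x). It snaps over the middle and rests only at the two ends; it moves lightly, under 1 N at its tip.
- sw4 (a joint): Toggle lever of zone 4. +0.28 rad = ON (leans towards the glass, the warmer's +x); -0.28 = OFF (leans towards the robot side, -x). It snaps over the middle and rests only at the two ends; it moves lightly, under 1 N at its tip.
- sw1_base (a point): Foot (pivot) of lever 1, on the console top 60 mm over the counter; fixed. The steel levers are 18 mm long and 5 to 7 mm thick; the tips swing 5 mm either way. The feet stand in line along the warmer's y, at y = +58 (lever 1, leftmost), +32 (2), +6 (3), -20 (4) and -58 mm (main, set apart) in the warmer's frame.
- main (a joint): Toggle lever of the main switch, same kind and same directions as the zone levers: +0.28 = ON, -0.28 = OFF.
- main_base (a point): Foot (pivot) of the main lever: the right-hand end of the row, set apart, 38 mm to the right (-y) of lever 4's.
- zone1 (a point): Centre of warming zone 1 on the glass, 18 mm over the counter, 190 mm behind the switch row. Zones 1 (leftmost) to 4 lie at y = +195, +65, -65 and -195 mm in the warmer's frame.
- zone2 (a point): Centre of warming zone 2 on the glass, 18 mm over the counter, 190 mm behind the switch row.
- zone3 (a point): Centre of warming zone 3 on the glass, 18 mm over the counter, 190 mm behind the switch row.
- zone4 (a point): Centre of warming zone 4 on the glass, 18 mm over the counter, 190 mm behind the switch row.
- pot_a: Lidded round white soup pot, 116 mm across, 105 mm high with its lid knob, standing on one of the zones; origin at the centre of its underside.
- pot_b: Lidded round white soup pot, 116 mm across, 105 mm high with its lid knob, standing on one of the zones; origin at the centre of its underside.
- butter_dish: White ceramic butter dish with a domed oblong lid, 140 x 95 mm, 106 mm high, standing on one of the zones; origin at the centre of its underside.
- bowl: Open stainless bowl, 128 mm across, 65 mm high, empty, standing on one of the zones; origin at the centre of its underside.
- mixer: Red hand mixer standing on its heel on the left of the counter, 190 mm high, beaters level and reaching 172 mm ahead of its origin (centre of its underside) along its x.
- whisk: Whisk with steel handle and grey silicone loops, 250 mm long, 54 mm high, lying on the right; origin on the counter under the neck, x towards the loops.
- mug: Mug, 82 mm across, 92 mm high, on the left near the robot; origin at the centre of its underside.
- mill: Wooden pepper mill, 56 mm across, 160 mm high, on the left; origin at the centre of its underside.
- jar: Glass jar with a steel cap, 72 mm across, 85 mm high, on the right; origin at the centre of its underside.
Things that resemble listed ones, but are neither listed nor needed, are in the scene too. Leave any red or yellow look-alike of the pot_a alone.

How it is judged:
By the outcome, as a careful person would: the job done as asked, in the order asked, and still so for the second after the job is handed in, with the robot touching nothing.
It also fails if it takes over 69 s, if anything falls off the work surface, if the arm or the gripper's body presses on something with over 40 N, if the wrist force passes 120 N, or if a joint passes its speed limit or range.

## Working session

There is one attempt and no reset: what is moved stays moved. The work goes in short steps, Python scripts to look and compute and a tool call to move; the robot and the scene stay as the last step left them, time stands still between calls to the robot, and variables do not carry over. Pictures are saved under pics/ and viewed, about 8 in all and at most 12, crops included, and the job is handed in when it is done.

Besides the shell and the picture viewer there is one more tool, called after "Emit:" as a command line: name --argument value ..., lists and objects as JSON in quotes. arm_command: Moves the arm, as the interface text tells. Its arguments: {"type":"object","properties":{"steps":{"type":"array","items":{"type":"number"}},"newtons":{"type":"number"}},"required":["steps"]}

```bash
mkdir -p pics; cat > h.py <<'E'
import numpy as np, cv2
from scipy.spatial.transform import Rotation as R
from rig import monitor, imaging, job, env
def save(cam,fn):
    o=monitor.get_obs(); im=imaging.get_image(cam); cv2.imwrite('pics/'+fn,im[:,:,::-1]); return o,im
E
python3 - <<'E'
from h import *
o,_=save('scene','s0.png'); save('top','t0.png')
for c in('scene','top','wrist'): print(c,imaging.camera_params(c))
print(o['clock'],o['tool_pos'],o['orientation'],o['width'],o['wrist_force'],env.tcp_to_grasp)
E
```

```text
scene {'mtx': array([[523.07253602,   0.        , 323.88203291],
       [  0.        , 523.07253602, 250.34627016],
       [  0.        ,   0.        ,   1.        ]]), 'dist_coeffs': array([-0.09880409,  0.        ,  0.        ,  0.        ,  0.        ]), 'eye': array([1.19026179, 0.88269026, 0.99263519]), 'orientation': array([0.27253708, 0.12090521, 0.41380547, 0.86015726])}
top {'mtx': array([[468.08362878,   0.        , 316.38502938],
       [  0.        , 468.08362878, 247.61230253],
       [  0.        ,   0.        ,   1.        ]]), 'dist_coeffs': array([-0.01320235,  0.        ,  0.        ,  0.        ,  0.        ]), 'eye': array([ 0.47747567, -0.01364975,  1.15713746]), 'orientation': array([-0.69826738, -0.03328444,  0.02488491,  0.71462966])}
wrist {'mtx': array([[350.02779961,   0.        , 324.86313832],
       [  0.        , 350.02779961, 234.6964866 ],
       [  0.        ,   0.        ,   1.        ]]), 'dist_coeffs': array([-0.01325585,  0.        ,  0.        ,  0.        ,  0.        ]), 'hand_eye': array([[-1.23721813e-03,  9.60945545e-01,  2.76734764e-01,
         7.02894862e-02],
       [ 9.99997415e-01,  6.60968685e-04,  2.17558505e-03,
        -5.12820756e-04],
       [ 1.90770575e-03,  2.76736740e-01, -9.60943878e-01,
        -1.40963510e-01],
       [ 0.00000000e+00,  0.00000000e+00,  0.00000000e+00,
         1.00000000e+00]])}
0.0 [ 0.22419761 -0.63620258  0.23044096] [-8.08973930e-04  9.85681895e-01  1.68613511e-01 -1.76998375e-04] 0.0856679287366908 [-0.37686365 -0.23383097 -0.64341218] 0.0187
```

View pics/t0.png

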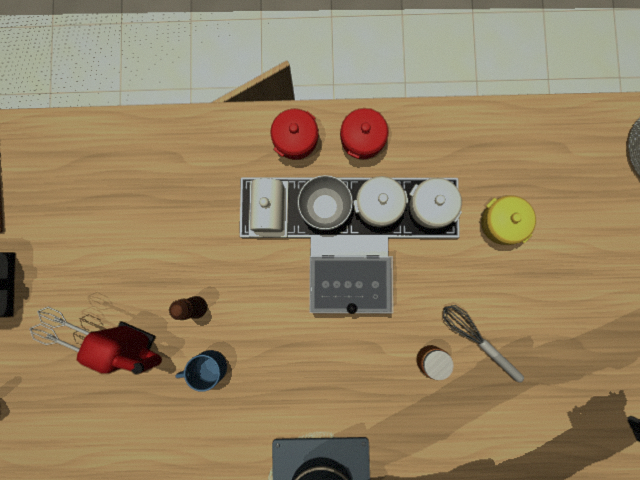

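View pics/s0.png

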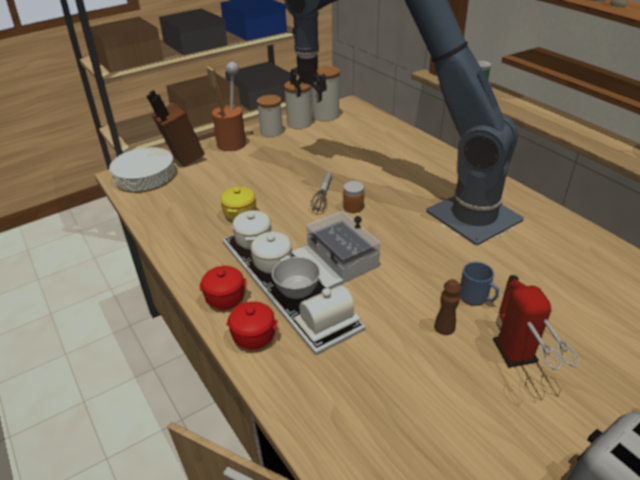

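The top view shows, left to right, the butter dish (265,205), the steel bowl (325,203) and white pots at (382,202) and (437,203). So zones 3 and 4 plus main go ON, and zones 1 and 2 go OFF. The look-alikes are the red pots (295,133) and (364,133) and the yellow pot (512,220). The knob is at (352,308).

```bash
cat >> h.py <<'E'
def proj(cam,P,tool=None):
    c=imaging.camera_params(cam); P=np.atleast_2d(P).astype(float)
    if cam=='wrist':
        p,q=tool; T=np.eye(4); T[:3,:3]=R.from_quat(np.r_[q[1:],q[0]]).as_matrix(); T[:3,3]=p
        T=T@c['hand_eye']; Rm,e=T[:3,:3],T[:3,3]
    else:
        q=c['orientation']; Rm=R.from_quat(np.r_[q[1:],q[0]]).as_matrix(); e=c['eye']
    X=(P-e)@Rm*[1,-1,-1]
    return cv2.projectPoints(X,np.zeros(3),np.zeros(3),c['mtx'],c['dist_coeffs'])[0][:,0]
def w2w(P,w):
    P=np.atleast_2d(P).astype(float); c,s=np.cos(w[2]),np.sin(w[2])
    return np.c_[w[0]+c*P[:,0]-s*P[:,1], w[1]+s*P[:,0]+c*P[:,1], P[:,2]]
E
python3 - <<'E'
from h import *
from scipy.optimize import least_squares
W=np.array([[.265,.27,.018],[.265,-.27,.018],[.115,-.27,.018],[.115,.27,.018],[-.053,0,.119],[-.065,.095,.093],[-.065,-.095,.093]])
px=np.array([[241,178],[458,178],[459,238],[241,238],[352,308],[310,313],[392,313]],float)
f=lambda w:(proj('top',w2w(W,w))-px).ravel()
r=least_squares(f,[.5,0,0],loss='soft_l1'); print(r.x); print(f(r.x).reshape(-1,2).round(1))
w=r.x
print('scene knob',proj('scene',w2w([[-.053,0,.119]],w)), 'hinge',w2w([.065,0,.06],w),'knob',w2w([-.053,0,.119],w))
t=cv2.imread('pics/t0.png')[245:325,300:400]; t=cv2.resize(t,None,fx=5,fy=5,interpolation=cv2.INTER_CUBIC)
s=cv2.imread('pics/s0.png')[205:285,295:395]; s=cv2.resize(s,None,fx=5,fy=5,interpolation=cv2.INTER_CUBIC)
d=np.vstack([t,s])[:, :]; d=cv2.resize(d,None,fx=.75,fy=.75)
for y,n in zip([.058,.032,.006,-.02,-.058],'1234m'):
    for a in(-1,1):
        print(n,a,proj('top',w2w([a*.005,y,.077],w)).round(1),proj('scene',w2w([a*.005,y,.077],w)).round(1))
cv2.imwrite('pics/c0.png',d)
E
```

```text
[ 0.47929078 -0.07911244 -0.02544529]
[[-0.9 -0.7]
 [ 0.6 -0.7]
 [ 1.  -0.2]
 [-1.9 -0.6]
 [ 0.1  0.8]
 [-0.8  0.5]
 [ 1.6  0.7]]
scene knob [[357.6891645  218.61742987]] hinge [[ 0.54426974 -0.08076621  0.06      ]] knob [[ 0.42630793 -0.07776399  0.119     ]]
1 -1 [[325.6 286.8]] [[355.7 246.3]]
1 1 [[325.6 282.5]] [[352.8 247.6]]
2 -1 [[336.9 286.9]] [[350.3 241.6]]
2 1 [[336.9 282.5]] [[347.5 242.9]]
3 -1 [[348.3 286.9]] [[345.1 237. ]]
3 1 [[348.2 282.5]] [[342.2 238.2]]
4 -1 [[359.6 286.9]] [[339.9 232.6]]
4 1 [[359.6 282.5]] [[337.1 233.7]]
m -1 [[376.1 287. ]] [[332.6 226.2]]
m 1 [[376.1 282.6]] [[329.8 227.3]]
```

View pics/c0.png

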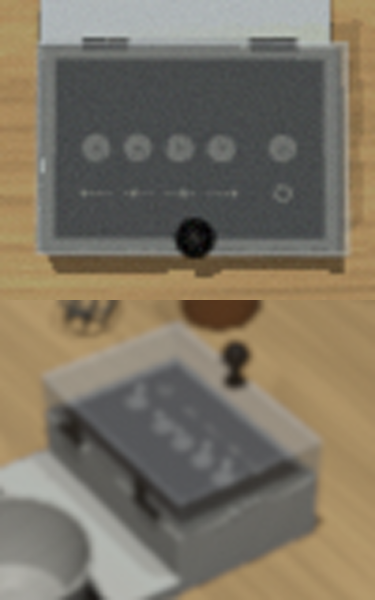

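The crop shows the shut clear hood with its ball knob and five levers. The leftmost lever is 1 and main is set apart on the right. The fit is good to about 1–2 px, so I move above the knob.

Emit:
arm_command --steps '[0.83,-1,-0.05,0,0,0,1,0.83,-1,-0.05,0,0,0,1,0.83,-1,-0.05,0,0,0,1,0.83,-1,-0.05,0,0,0,1,0.83,-1,-0.05,0,0,0,1,0.83,-1,-0.05,0,0,0,1,0.83,-1,-0.05,0,0,0,1,0.83,-1,-0.05,0,0,0,1,0.83,-1,-0.05,0,0,0,1,0.83,-1,-0.05,0,0,0,1]'

```text
clock: 1.1
tool_pos: [0.3146, -0.3916, 0.2411]
orientation: [-0.0, 0.986, 0.169, -0.0]
wrist_force: [0.3, 0.4, -0.0]
width: 0.0852
```

Emit:
arm_command --steps '[0.83,-1,-0.05,0,0,0,1,0.83,-1,-0.05,0,0,0,1,0.83,-1,-0.05,0,0,0,1,0.83,-1,-0.05,0,0,0,1,0.83,-1,-0.05,0,0,0,1,0.83,-1,-0.05,0,0,0,1,0.83,-1,-0.05,0,0,0,1,0.83,-1,-0.05,0,0,0,1,0.83,-1,-0.05,0,0,0,1,0.83,-1,-0.05,0,0,0,1]'

```text
clock: 2.1
tool_pos: [0.4046, -0.148, 0.2512]
orientation: [-0.0, 0.986, 0.169, -0.0]
wrist_force: [0.3, 0.4, 0.5]
width: 0.0851
```

Emit:
arm_command --steps '[0.83,-1,-0.05,0,0,-0.093,1,0.83,-1,-0.05,0,0,-0.093,1,0,0,0,0,0,-0.093,1,0,0,0,0,0,-0.093,1,0,0,0,0,0,-0.093,1,0,0,0,0,0,-0.093,1,0,0,0,0,0,-0.093,1,0,0,0,0,0,-0.093,1,0,0,0,0,0,-0.093,1,0,0,0,0,0,-0.093,1]'

```text
clock: 3.1
tool_pos: [0.4187, -0.0992, 0.2531]
orientation: [-0.0, 0.619, 0.785, -0.0]
wrist_force: [0.3, 0.2, 0.2]
width: 0.0856
```

Emit:
arm_command --steps '[0,0,0,0,0,-0.093,1,0,0,0,0,0,-0.093,1,0,0,0,0,0,-0.093,1,0,0,0,0,0,-0.093,1,0,0,0,0,0,-0.093,1,0,0,0,0,0,-0.093,1,0,0,0,0,0,-0.093,1,0,0,0,0,0,-0.093,1,0,0,0,0,0,-0.093,1,0,0,0,0,0,0,1]'

```text
clock: 4.1
tool_pos: [0.4187, -0.0993, 0.2531]
orientation: [-0.0, 0.012, 1.0, 0.0]
wrist_force: [0.3, -0.9, 0.4]
width: 0.0855
```

```bash
python3 - <<'E'
from h import *
o,_=save('wrist','w0.png'); q=o['orientation']
print(o['clock'],o['tool_pos'],R.from_quat(np.r_[q[1:],q[0]]).as_matrix().round(3),o['q'].round(2) if hasattr(o['q'],'round') else o['q'])
w=(.47929,-.07911,-.02545)
print('knob pred',proj('wrist',w2w([-.053,0,.119],w),(o['tool_pos'],q)))
for y in [.058,.032,.006,-.02,-.058]: print(proj('wrist',w2w([0,y,.06],w),(o['tool_pos'],q)).round(0))
E
```

```text
4.1 [ 0.41867889 -0.09932512  0.25308626] [[-1.     0.025 -0.001]
 [ 0.025  1.     0.   ]
 [ 0.001  0.    -1.   ]] [ 0.67  0.23 -0.67  1.99  0.17  0.98  1.46]
knob pred [[350.35429201 232.87918155]]
[[402. 267.]]
[[376. 267.]]
[[351. 267.]]
[[326. 267.]]
[[288. 267.]]
```

View pics/w0.png

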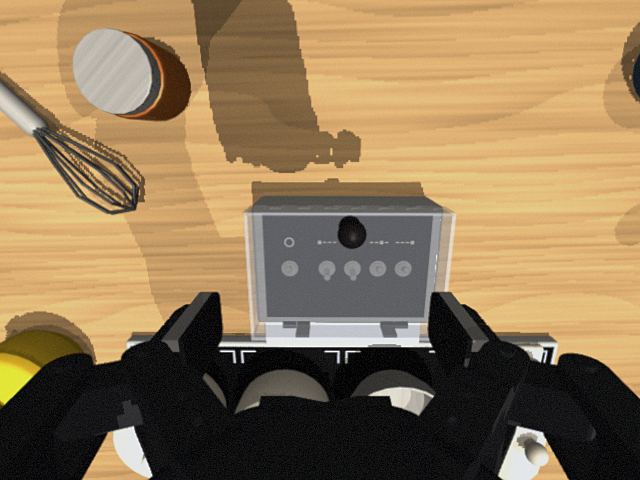

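The wrist view agrees with the fit: knob seen at (352,234) against (350,233) predicted, and feet within 1–2 px. Levers 3 (352,272) and 4 (327,272) look like they lean to the glass. Descending on the knob next.

Emit:
arm_command --steps '[-0.1,0.3,0.8,0,0,0,1,-0.1,0.3,0.9,0,0,0,1,-0.1,0.3,0.9,0,0,0,1,-0.05,0.2,0.9,0,0,0,1,0,0,0.9,0,0,0,1,0,0,0.9,0,0,0,1,0,0,0.9,0,0,0,1,0,0,0.9,0,0,0,1,0,0,0.45,0,0,0,1,0,0,0,0,0,0,1]'

```text
clock: 5.15
tool_pos: [0.4259, -0.0773, 0.1015]
orientation: [-0.001, 0.015, 1.0, 0.0]
wrist_force: [-0.7, -0.3, 0.2]
width: 0.0852
```

Emit:
arm_command --steps '[0,0,0,0,0,0,0,0,0,0,0,0,0,0,0,0,0,0,0,0,0,0,0,0,0,0,0,0,0,0,0,0,0,0,0,0,0,0,0,0,0,0,0,0,0,0,0,0,0,0,0,0,0,0,0,0]' --newtons 25

```text
clock: 5.95
tool_pos: [0.4267, -0.0776, 0.1027]
orientation: [0.0, 0.014, 1.0, -0.0]
wrist_force: [-0.2, -0.3, 5.2]
width: 0.0219
```

```bash
python3 - <<'E'
import numpy as np
# knob path rel. to hinge; rows in tool units (x_t=-x, z_t=-z), theta increments
def p(t):
    r=np.hypot(118,59);a=np.arctan2(59,-118)-t
    return np.array([r*np.cos(a),r*np.sin(a)])
ts=np.r_[0,np.linspace(.08,1.6,19)]
for a,b in zip(ts[:-1],ts[1:]):
    d=(p(b)-p(a))/20; print(round(b,2),(-d).round(2),p(b).round(0))
E
```

```text
0.08 [-0.25 -0.46] [-113.   68.]
0.16 [-0.31 -0.46] [-107.   78.]
0.25 [-0.35 -0.44] [-100.   86.]
0.33 [-0.38 -0.41] [-92.  94.]
0.42 [-0.41 -0.37] [-84. 102.]
0.5 [-0.44 -0.34] [-75. 109.]
0.59 [-0.47 -0.3 ] [-66. 114.]
0.67 [-0.49 -0.26] [-56. 120.]
0.76 [-0.51 -0.21] [-45. 124.]
0.84 [-0.53 -0.17] [-35. 127.]
0.92 [-0.54 -0.12] [-24. 130.]
1.01 [-0.55 -0.08] [-13. 131.]
1.09 [-0.56 -0.03] [ -2. 132.]
1.18 [-0.56  0.02] [  9. 132.]
1.26 [-0.55  0.06] [ 20. 130.]
1.35 [-0.55  0.11] [ 31. 128.]
1.43 [-0.53  0.15] [ 42. 125.]
1.52 [-0.52  0.2 ] [ 52. 121.]
1.6 [-0.5   0.24] [ 62. 116.]
```

The grip width is 21.9 mm on a 24 mm ball with +5 N vertical, so the pads sit about 4–5 mm above centre. I regrip lower.

Emit:
arm_command --steps '[0,0,0,0,0,0,0.5,0,0,0.1,0,0,0,0.5,0,0,0.12,0,0,0,0.4,0,0,0,0,0,0,0,0,0,0,0,0,0,0,0,0,0,0,0,0,0,0,0,0,0,0,0,0,0,0,0,0,0,0,0]' --newtons 25

```text
clock: 6.75
tool_pos: [0.4264, -0.0775, 0.0979]
orientation: [-0.0, 0.014, 1.0, -0.0]
wrist_force: [-0.4, -2.2, -1.6]
width: 0.0224
```

Emit:
arm_command --steps '[-0.25,0,-0.46,0,0,0,0,-0.31,0,-0.46,0,0,0,0,-0.35,0,-0.44,0,0,0,0,-0.38,0,-0.41,0,0,0,0,-0.41,0,-0.37,0,0,0,0,-0.44,0,-0.34,0,0,0,0,-0.47,0,-0.3,0,0,0,0,-0.49,0,-0.26,0,0,0,0,-0.51,0,-0.21,0,0,0,0]'

```text
clock: 7.65
tool_pos: [0.4995, -0.0795, 0.1633]
orientation: [-0.0, 0.014, 1.0, -0.0]
wrist_force: [-0.0, -1.6, -2.4]
width: 0.0224
```

Emit:
arm_command --steps '[-0.53,0,-0.17,0,0,0,0,-0.54,0,-0.12,0,0,0,0,-0.55,0,-0.08,0,0,0,0,-0.56,0,-0.03,0,0,0,0,-0.56,0,0.02,0,0,0,0,-0.55,0,0.06,0,0,0,0,-0.55,0,0.11,0,0,0,0,-0.53,0,0.15,0,0,0,0,-0.52,0,0.2,0,0,0,0,-0.5,0,0.24,0,0,0,0]'

```text
clock: 8.65
tool_pos: [0.6075, -0.0823, 0.1549]
orientation: [0.0, 0.014, 1.0, 0.0]
wrist_force: [0.9, -1.0, 1.9]
width: 0.0225
```

Emit:
arm_command --steps '[0,0,0,0,0,0,0,0,0,0,0,0,0,0.6,0,0,0,0,0,0,1,0,0,0,0,0,0,1,0,0,0,0,0,0,1,0,0,0,0,0,0,1]'

```text
clock: 9.25
tool_pos: [0.6062, -0.0822, 0.1554]
orientation: [-0.0, 0.014, 1.0, 0.0]
wrist_force: [0.2, -0.6, 0.4]
width: 0.0854
```

```bash
python3 - <<'E'
from h import *
o,im=save('wrist','w1.png'); save('scene','s1.png')
a=cv2.imread('pics/w1.png'); b=cv2.imread('pics/s1.png')[140:340,220:420]
cv2.imwrite('pics/v1.png',np.hstack([cv2.resize(a,(420,315)),cv2.resize(b,(315,315),interpolation=cv2.INTER_CUBIC)]))
print(o['tool_pos'],o['wrist_force'],o['width'])
E
```

```text
[ 0.60623556 -0.08215267  0.15536757] [ 0.20849247 -0.63779964  0.40174339] 0.08538176620933517
```

View pics/v1.png

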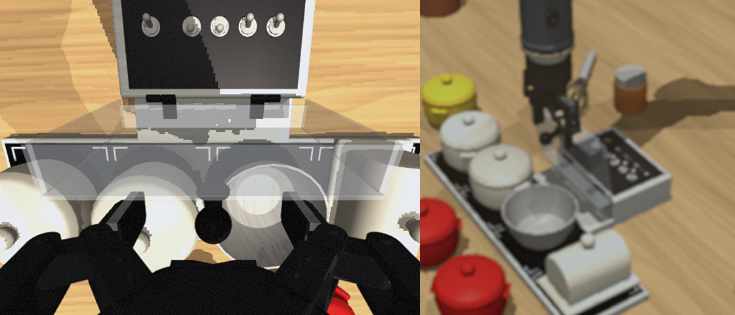

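The hood is open on its stop: the knob is free between the jaws at (212,222) in the left panel. Levers main, 1 and 2 seem to lean to the robot, 3 and 4 to the glass. I lift and back off for a closer lever view.

Emit:
arm_command --steps '[0,0,-0.8,0,0,0,1,0,0,-1,0,0,0,1,0,0,-1,0,0,0,1,0,0,-1,0,0,0,1,0.5,0,-0.5,0,0,0,1,1,0,0,0,0,0,1,1,0,0,0,0,0,1,1,0,0,0,0,0,1,1,0,0,0,0,0,1,1,0,0,0,0,0,0.5]'

```text
clock: 10.35
tool_pos: [0.4946, -0.0794, 0.2409]
orientation: [-0.0, 0.014, 1.0, -0.0]
wrist_force: [0.2, -0.3, -0.3]
width: 0.0731
```

Emit:
arm_command --steps '[1,0,0,0,0,0,0,1,0,0,0,0,0,0,1,0,0.5,0,0,0,0,0.5,0,1,0,0,0,0,0,0,1,0,0,0,0,0,0,1,0,0,0,0,0,0,0,0,0,0,0]'

```text
clock: 11.05
tool_pos: [0.4241, -0.0775, 0.1695]
orientation: [-0.002, 0.014, 1.0, 0.0]
wrist_force: [-0.2, -0.3, 0.3]
width: 0.0003
```

```bash
cat > lev.py <<'E'
from h import *
import sys
o,_=save('wrist',sys.argv[1]+'.png'); save('scene',sys.argv[1]+'s.png'); T=(o['tool_pos'],o['orientation']); print(o['clock'],T,o['wrist_force'])
w=(.47929,-.07911,-.02545)
L=[.058,.032,.006,-.02,-.058]
a=cv2.imread('pics/'+sys.argv[1]+'.png'); 
pts=np.vstack([proj('wrist',w2w([0,y,.06],w),T) for y in L])
x0,x1=int(pts[:,0].min()-25),int(pts[:,0].max()+25); y0,y1=int(pts[:,1].min()-35),int(pts[:,1].max()+35)
k=780/(x1-x0); c=cv2.resize(a[max(y0,0):y1,x0:x1],None,fx=k,fy=k,interpolation=cv2.INTER_CUBIC)
for y in L:
    for s,col in((-1,(0,0,255)),(1,(0,255,0))):
        u=(proj('wrist',w2w([s*.005,y,.077],w),T)[0]-[x0,max(y0,0)])*k; cv2.circle(c,tuple(int(v) for v in u),5,col,1)
s=cv2.imread('pics/'+sys.argv[1]+'s.png')[180:300,280:440]; s=cv2.resize(s,(360,270),interpolation=cv2.INTER_CUBIC)
h=np.zeros((270,c.shape[1],3),np.uint8); h[:,:360]=s; h[:,360:720]=cv2.resize(a,(360,270))
cv2.imwrite('pics/'+sys.argv[1]+'v.png',np.vstack([c,h])[:600])
E
python3 lev.py w2
```

```text
11.05 (array([ 0.42409003, -0.07747933,  0.16946058]), array([-2.17071732e-03,  1.35513302e-02,  9.99905798e-01,  2.11963200e-04])) [-0.21013184 -0.27762118  0.33121827]
```

View pics/w2v.png

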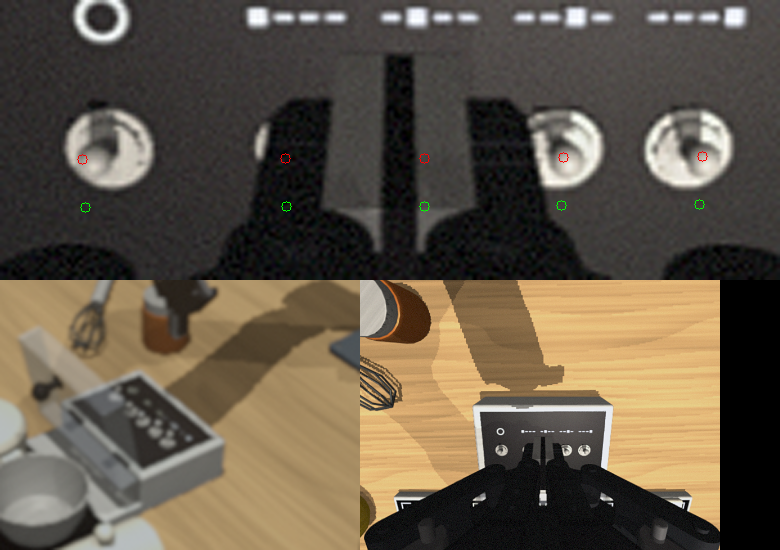

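Main, 1 and 2 clearly lean to the robot: their tips sit on the red OFF markers. Levers 3 and 4 are hidden by the fingers, so I move over to main and look again.

Emit:
arm_command --steps '[-0.25,-0.7,0,0,0,0,0,-0.25,-0.7,0,0,0,0,0,-0.25,-0.7,0,0,0,0,0,-0.25,-0.75,0,0,0,0,0,-0.15,0,0,0,0,0,0,0,0,0,0,0,0,0]'

```text
clock: 11.75
tool_pos: [0.4483, -0.1354, 0.1712]
orientation: [0.0, 0.014, 1.0, 0.0]
wrist_force: [-0.1, 0.6, 0.6]
width: 0.0002
```

```bash
python3 lev.py w3
```

```text
11.75 (array([ 0.44832489, -0.13543509,  0.1712102 ]), array([7.29945114e-05, 1.42476167e-02, 9.99898456e-01, 2.77423683e-04])) [-0.05862471  0.62258149  0.60023696]
```

View pics/w3v.png

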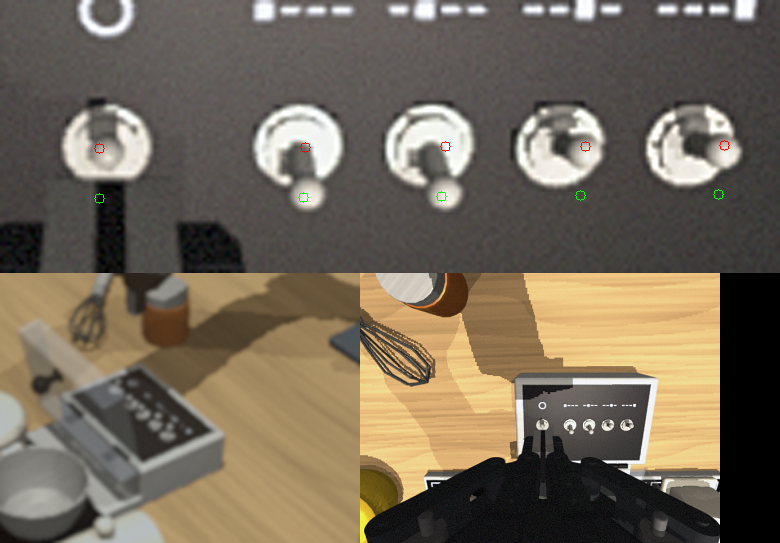

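The view is clear: levers 3 and 4 are on the green ON markers, 1, 2 and main on the red OFF ones. Only main needs flipping.

Emit:
arm_command --steps '[0,0,0.9,0,0,0,0,0,0,0.9,0,0,0,0,0,0,0.9,0,0,0,0,0,0,0.9,0,0,0,0,0,0,0.9,0,0,0,0,0,0,0.5,0,0,0,0,0,0,0.15,0,0,0,0,0,0,0,0,0,0,0]'

```text
clock: 12.65
tool_pos: [0.448, -0.1347, 0.0684]
orientation: [-0.0, 0.013, 1.0, 0.0]
wrist_force: [0.2, -0.1, 0.1]
width: 0.0003
```

Emit:
arm_command --steps '[-0.2,0,0,0,0,0,0,-0.2,0,0,0,0,0,0,-0.2,0,0,0,0,0,0,-0.2,0,0,0,0,0,0,-0.2,0,0,0,0,0,0,-0.1,0,0,0,0,0,0,0,0,0,0,0,0,0]'

```text
clock: 13.35
tool_pos: [0.4694, -0.1356, 0.0681]
orientation: [-0.001, 0.014, 1.0, -0.0]
wrist_force: [-1.5, -0.3, 1.4]
width: 0.0001
```

Emit:
arm_command --steps '[0.5,0,0,0,0,0,0,0.5,0,0,0,0,0,0,0,0,-1,0,0,0,0,0,0,-1,0,0,0,0,0,0,-1,0,0,0,0,0,0,-1,0,0,0,0,0,0,-1,0,0,0,0,0,0,0,0,0,0,0]'

```text
clock: 14.15
tool_pos: [0.4504, -0.1353, 0.1703]
orientation: [0.002, 0.014, 1.0, -0.001]
wrist_force: [-0.0, 0.8, -0.4]
width: -0.0001
```

```bash
python3 lev.py w4
```

```text
14.15 (array([ 0.45042515, -0.13533562,  0.17033834]), array([ 1.84696798e-03,  1.37863394e-02,  9.99902947e-01, -7.89283831e-04])) [-0.04640556  0.75610088 -0.38239296]
```

View pics/w4v.png

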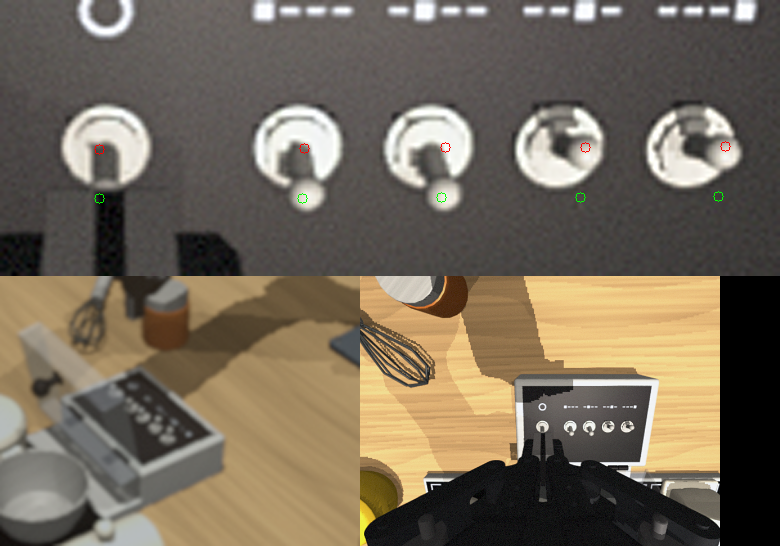

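Main now leans to the glass (ON), and the others are unchanged: 3 and 4 ON, 1 and 2 OFF. Returning to the knob to shut the hood.

Emit:
arm_command --steps '[0,0.3,-1,0,0,0,1,0,0.3,-1,0,0,0,1,0,0.3,-1,0,0,0,1,-0.4,0.3,-0.7,0,0,0,1,-1,0.4,0,0,0,0,1,-1,0.4,0,0,0,0,1,-1,0.4,0,0,0,0,1,-1,0.45,0,0,0,0,1,-1,0,0,0,0,0,1,-1,0,0,0,0,0,1]'

```text
clock: 15.25
tool_pos: [0.5795, -0.0813, 0.2408]
orientation: [-0.001, 0.013, 1.0, -0.0]
wrist_force: [-0.1, -0.5, -0.8]
width: 0.0852
```

Emit:
arm_command --steps '[-1,0,0,0,0,0,1,-0.8,0,0,0,0,0,1,-0.36,0,0,0,0,0,1,0,0,0,0,0,0,1]'

```text
clock: 15.65
tool_pos: [0.6226, -0.0826, 0.2409]
orientation: [-0.001, 0.013, 1.0, 0.0]
wrist_force: [-0.5, 0.5, 0.8]
width: 0.0852
```

```bash
python3 - <<'E'
from h import *
o,_=save('wrist','w5.png'); save('scene','w5s.png'); print(o['tool_pos'],o['width'])
w=(.47929,-.07911,-.02545); T=(o['tool_pos'],o['orientation'])
u=proj('wrist',w2w([.065+.079,0,.1656],w),T)[0]; v=proj('scene',w2w([.065+.079,0,.1656],w))[0]; print(u,v)
a=cv2.imread('pics/w5.png'); cv2.circle(a,tuple(int(i) for i in u),14,(0,255,0),1)
b=cv2.imread('pics/w5s.png'); cv2.circle(b,tuple(int(i) for i in v),4,(0,255,0),1); b=b[130:280,240:400]
cv2.imwrite('pics/v5.png',np.hstack([cv2.resize(a,(400,300)),cv2.resize(b,(320,300),interpolation=cv2.INTER_CUBIC)]))
def p(t):
    r=np.hypot(118,59);a=np.arctan2(59,-118)-t
    return np.array([r*np.cos(a),r*np.sin(a)])
ts=np.linspace(1.75,0,21)
for a,b in zip(ts[:-1],ts[1:]): print(round(b,2),(-(p(b)-p(a))/20).round(2))
E
```

```text
[ 0.62255084 -0.08259524  0.24089954] 0.08515981385153515
[323.37177338 248.16218294] [298.08636093 228.7942298 ]
1.66 [ 0.48 -0.33]
1.58 [ 0.5  -0.28]
1.49 [ 0.53 -0.24]
1.4 [ 0.54 -0.19]
1.31 [ 0.56 -0.14]
1.23 [ 0.57 -0.09]
1.14 [ 0.58 -0.04]
1.05 [0.58 0.01]
0.96 [0.57 0.06]
0.88 [0.57 0.11]
0.79 [0.56 0.16]
0.7 [0.54 0.21]
0.61 [0.52 0.25]
0.53 [0.5 0.3]
0.44 [0.47 0.34]
0.35 [0.44 0.38]
0.26 [0.4  0.41]
0.18 [0.36 0.45]
0.09 [0.32 0.48]
0.0 [0.28 0.5 ]
```

View pics/v5.png

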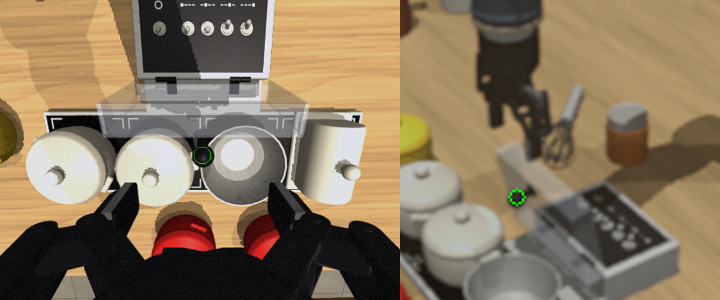

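The knob sits exactly in the predicted circle in both views, and main is ON with 1 and 2 OFF. I descend and grip.

Emit:
arm_command --steps '[0,0,0.9,0,0,0,1,0,0,0.9,0,0,0,1,0,0,0.9,0,0,0,1,0,0,0.9,0,0,0,1,0,0,0.9,0,0,0,1,0,0,0.27,0,0,0,1,0,0,0,0,0,0,1]'

```text
clock: 16.45
tool_pos: [0.6217, -0.0829, 0.1465]
orientation: [-0.001, 0.014, 1.0, -0.0]
wrist_force: [-0.6, -0.1, -0.5]
width: 0.0853
```

Emit:
arm_command --steps '[0,0,0,0,0,0,0,0,0,0,0,0,0,0,0,0,0,0,0,0,0,0,0,0,0,0,0,0,0,0,0,0,0,0,0,0,0,0,0,0,0,0,0,0,0,0,0,0,0]' --newtons 25

```text
clock: 17.15
tool_pos: [0.6228, -0.0828, 0.1474]
orientation: [0.0, 0.014, 1.0, -0.0]
wrist_force: [-1.8, 0.2, 5.3]
width: 0.0217
```

Emit:
arm_command --steps '[0,0,0,0,0,0,0.5,0,0,0.1,0,0,0,0.5,0,0,0.1,0,0,0,0.4,0,0,0,0,0,0,0,0,0,0,0,0,0,0,0,0,0,0,0,0,0,0,0,0,0,0,0,0,0,0,0,0,0,0,0]' --newtons 25

```text
clock: 17.95
tool_pos: [0.6221, -0.0828, 0.1426]
orientation: [-0.001, 0.014, 1.0, -0.0]
wrist_force: [-1.9, 0.3, -4.0]
width: 0.0224
```

Emit:
arm_command --steps '[0.48,0,-0.33,0,0,0,0,0.5,0,-0.28,0,0,0,0,0.53,0,-0.24,0,0,0,0,0.54,0,-0.19,0,0,0,0,0.56,0,-0.14,0,0,0,0,0.57,0,-0.09,0,0,0,0,0.58,0,-0.04,0,0,0,0,0.58,0,0.01,0,0,0,0,0.57,0,0.06,0,0,0,0,0.57,0,0.11,0,0,0,0]'

```text
clock: 18.95
tool_pos: [0.5122, -0.0798, 0.1656]
orientation: [0.0, 0.014, 1.0, -0.0]
wrist_force: [1.1, -0.6, -1.8]
width: 0.0222
```

Emit:
arm_command --steps '[0.56,0,0.16,0,0,0,0,0.54,0,0.21,0,0,0,0,0.52,0,0.25,0,0,0,0,0.5,0,0.3,0,0,0,0,0.47,0,0.34,0,0,0,0,0.44,0,0.38,0,0,0,0,0.4,0,0.41,0,0,0,0,0.36,0,0.45,0,0,0,0,0.32,0,0.45,0,0,0,0]'

```text
clock: 19.85
tool_pos: [0.4302, -0.0776, 0.1059]
orientation: [-0.0, 0.014, 1.0, 0.0]
wrist_force: [3.0, -2.9, -1.2]
width: 0.0223
```

Emit:
arm_command --steps '[0.14,0,0.25,0,0,0,0,0.14,0,0.25,0,0,0,0,0,0,0,0,0,0,0]'

```text
clock: 20.15
tool_pos: [0.4246, -0.0774, 0.096]
orientation: [-0.001, 0.014, 1.0, -0.0]
wrist_force: [-1.3, -2.3, -1.0]
width: 0.0221
```

Emit:
arm_command --steps '[0,0,0,0,0,0,0.5,0,0,0,0,0,0,1,0,0,0,0,0,0,1,0,0,0,0,0,0,1,0,0,-0.5,0,0,0,1,0,0,-1,0,0,0,1,0,0,-1,0,0,0,1,0,0,-1,0,0,0,1,0,0,-1,0,0,0,1,0,0,-1,0,0,0,1]'

```text
clock: 21.15
tool_pos: [0.4251, -0.0771, 0.2081]
orientation: [0.0, 0.013, 1.0, 0.0]
wrist_force: [0.7, -0.0, -1.0]
width: 0.0857
```

Emit:
arm_command --steps '[0,0,-1,0,0,0,1,0,0,-1,0,0,0,1,0,0,0,0,0,0,1]'

```text
clock: 21.45
tool_pos: [0.4265, -0.0771, 0.2493]
orientation: [0.002, 0.014, 1.0, -0.0]
wrist_force: [0.1, -0.4, 0.4]
width: 0.0855
```

```bash
python3 - <<'E'
from h import *
o,_=save('wrist','w6.png'); save('scene','s6.png'); save('top','t6.png'); print(o['clock'],o['tool_pos'],o['wrist_force'])
w=(.47929,-.07911,-.02545); T=(o['tool_pos'],o['orientation'])
print('knob',proj('wrist',w2w([-.053,0,.119],w),T))
L=[.058,.032,.006,-.02,-.058]
pts=np.vstack([proj('wrist',w2w([0,y,.06],w),T) for y in L]); x0,x1=int(pts[:,0].min()-30),int(pts[:,0].max()+30); y0,y1=int(pts[:,1].min()-60),int(pts[:,1].max()+40)
a=cv2.imread('pics/w6.png'); c=cv2.resize(a[y0:y1,x0:x1],(640,int(640*(y1-y0)/(x1-x0))),interpolation=cv2.INTER_CUBIC)[:330]
s=cv2.imread('pics/s6.png'); t=cv2.imread('pics/t6.png')
h=np.hstack([cv2.resize(s,(320,240)),cv2.resize(t,(320,240))])
cv2.imwrite('pics/v6.png',np.vstack([c,h]))
for n,b in(('s0',s),('t0',t)):
    d=cv2.absdiff(cv2.imread(f'pics/{n}.png'),b).max(2); print(n,(d>60).sum())
    _,_,st,_=cv2.connectedComponentsWithStats(((d>50)*255).astype('uint8')); print([list(x) for x in st[1:] if x[4]>25])
E
```

```text
21.45 [ 0.4264528  -0.07705266  0.24928988] [ 0.13414287 -0.37595209  0.38896625]
knob [[322.96327845 224.78655277]]
s0 8860
[[np.int32(285), np.int32(0), np.int32(42), np.int32(102), np.int32(1032)], [np.int32(308), np.int32(0), np.int32(28), np.int32(76), np.int32(777)], [np.int32(436), np.int32(0), np.int32(25), np.int32(48), np.int32(547)], [np.int32(453), np.int32(0), np.int32(53), np.int32(87), np.int32(2214)], [np.int32(413), np.int32(7), np.int32(19), np.int32(45), np.int32(351)], [np.int32(336), np.int32(12), np.int32(75), np.int32(88), np.int32(1712)], [np.int32(354), np.int32(19), np.int32(20), np.int32(8), np.int32(80)], [np.int32(438), np.int32(71), np.int32(22), np.int32(23), np.int32(344)], [np.int32(347), np.int32(72), np.int32(6), np.int32(16), np.int32(48)], [np.int32(342), np.int32(89), np.int32(39), np.int32(95), np.int32(2180)], [np.int32(492), np.int32(88), np.int32(16), np.int32(27), np.int32(248)], [np.int32(304), np.int32(139), np.int32(40), np.int32(19), np.int32(438)], [np.int32(457), np.int32(150), np.int32(4), np.int32(24), np.int32(64)], [np.int32(381), np.int32(154), np.int32(55), np.int32(32), np.int32(825)], [np.int32(360), np.int32(189), np.int32(74), np.int32(50), np.int32(1351)]]
t0 22509
[[np.int32(317), np.int32(281), np.int32(323), np.int32(199), np.int32(23039)]]
```

View pics/v6.png

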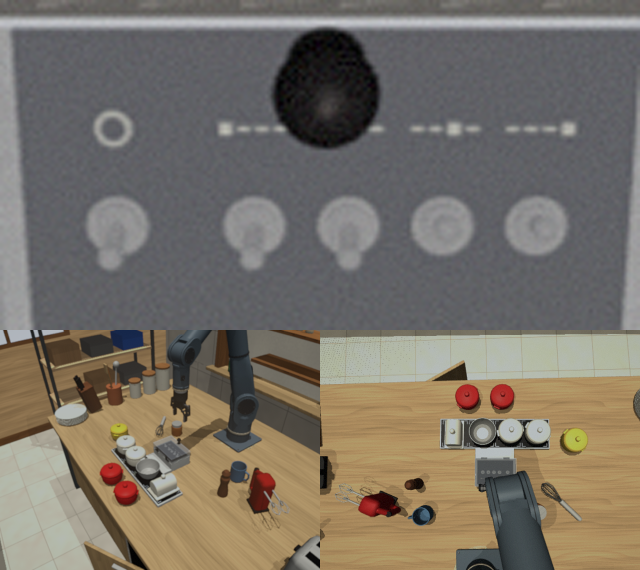

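The hood is shut with its knob where predicted. Through it, main, 4 and 3 lean to the glass and 2 and 1 to the robot. The dishes show no image change, and the differences are only the arm and its shadow. Handing in.

```bash
python3 -c "
from rig import job; print(job.close_job())"
```

```text
the job is handed in; nothing more can be done
None
```

The warming glass is ready and the job is handed in, with the robot's clock at about 21.5 s of the 69 s allowed.

- **What I did:** I swung the hood open by its knob and flipped the main lever to on. I then brought the hood back down by the knob and lifted the hand clear.
- **Zone levers:** I did not touch these. The butter dish and bowl stand on zones 1 and 2, whose levers were already off. The two white pots stand on zones 3 and 4, whose levers were already on.
- **Last checks:** Through the shut hood, main, 3 and 4 lean towards the glass and 1 and 2 towards the robot. The knob is at its shut position. Before-and-after pictures show no change around the dishes, the mug, the mill or the mixer. The arm hid the jar in the last top view and its shadow changed that area, but the jar and the whisk look in place in the scene view.
- **Disagreements:** Both first grips on the knob sat about 4–5 mm high, so I regripped lower each time. After the second regrip the ball still read about 22 mm wide, not 24 mm, but it held through both swings. No check failed.

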